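# Park the levelling paddle, close the canister, and take off only its outer lid

### The arm

A 6-joint arm with a two-finger parallel gripper is mounted at the origin on a cart in front of the work surface, level with it; the furniture and walls round the work are solid. World frame = base frame: x ahead of the robot, y to its left, z up, the work surface at z = 0. Lengths are in mm, angles in degrees, forces in N, time in s.
With the tool pointing down it reaches from about 300 to 775 mm from the base axis. Payload 14.6 kg.
Tool frame: the origin (TCP) lies at the very end of the fingers, on their centre line; the grasp point (between the pads) lies behind it (grip_depth is the z of the grasp point in the tool frame, in mm); z points along the fingers, y is the line along which they close (so a half turn about z gives the same grasp; the last joint's range is limited). The gripper opens to 85 mm and grips with 20 to 120 N. Pads are 22 mm wide; open, the fingers measure 114 mm over their backs; the gripper's body (76 mm by 85 mm) begins 54 mm behind the grasp point. The pads swing forward as they close: fully open they stand 13 mm farther back than shut.
Start: joints at [68.262, 17.183, 87.147, -0, 75.671, -3.816], TCP at [169.245, 523.302, 231.281] pointing down, gripper open.
Joint ranges: [-173.82, 173.82], [-45.26, 126.66], [13.44, 144.39], [-59.66, 239.66], [0, 175.72], [-146.38, 146.38]. Speed limits (degrees/s): [127.2, 127.2, 147.25, 180, 180, 180].

### API

Orientations are given as a 3x3 rotation matrix whose columns are the frame's x, y, z axes.
In Python, from bench import * gives the robot as it stands.
- The arm moves only by the tool jog_arm, never from a script. Its arguments are lists of equal length, an entry for each row: "offset": the shift along the tool's x, y, z scaled (see below), a list of three; "rotation": the turn, a rotation vector about the tool's x, y, z scaled (see below), a list of three; "gripper": the opening, from 0 (shut) to 1 (fully open). A call has exactly 8 rows; each row is the pose to reach, as a shift and turn from the pose commanded when the call began, along the tool's axes at that moment; what a row does not reach only later rows make up. The controller multiplies each number of a shift by 15 cm and each number of a turn by 30 degrees. A row lasts 1/12 s, in which the tool goes at most 41.7 mm and 7.16 degrees, less where a joint would pass 70% of its speed; a pose out of reach is approached as far as the arm can. A call with a number of a shift or a turn outside -1 to 1 is refused whole. A call with a gripper value outside its range is refused whole. The fingers move at their own pace and stop on an object; "newtons" is the grip in N (left out, the last holds). Time passes only in rows, so rows that repeat a pose let the fingers close, or fill a call up. It gives the time, the measured TCP pose, the force, the opening and the grip force at its end, in the units of the state.
- read_state(): the state, without advancing time (a new reading comes with each control period).
- camera(name): name is "side" or "top"; returns a dict with "pixels" (400x640x3 uint8, red, green, blue), "fx", "fy", "cx", "cy" (pixels), "R" (3x3) and "t" (3): a world point X has camera coordinates R X + t. Camera axes: x right, y down, z forward; pixel columns grow to the right and rows downward; lengths in mm; the calibration is good to about 2 mm. A picture is of the moment at which its call begins. There is no depth.
- close_job(): hands the job in; it is judged then, once.
Trained networks look in the newest picture that a camera, given by its name, has taken for a name from the list of things; names that differ only in an ending like _2 or _b are one class to them, and where a whole thing is asked for, a point or a joint stands for the part that bears it (a point fixed in the world has none). Each returns a list of dicts, best first, with "score" (0 to 1); they miss things now and then, are a little off and sometimes report something else, mostly with a low value. They report only what shows in the picture. A call takes as long as a camera call.
- spot_in(label, camera): "centre" ([column, row] as shares, 0 to 1, of the picture: columns of its width, rows of its height, amid what is visible of it).
- cut_out(label, camera): "mask" (400x640 bool, what is visible of it) and "centre" ([column, row] as shares, 0 to 1, of the picture: columns of its width, rows of its height, amid what is visible of it).
The state is a dict: "t": time; "joints": joint angles; "qvel": joint speeds; "joint_torque": joint torques, N m; "tcp_pos": TCP position; "tool_rot": TCP orientation; "force": force on the tool from outside, world axes, zero at the start; "moment": the same for the moment, N m; "finger_gap": finger opening in mm; "finger_force": force on a finger pad.
Only numpy, scipy, OpenCV 4.12 (cv2) and the standard library are available. Lean on these libraries where they do the work, as an engineer would, in place of code of your own. Each camera call takes 0.05 s, during which the arm holds its last target. There are 200 camera calls.

### The job

Take the flat levelling paddle out of the open white canister and slide it, blade down, all the way into the slot of the wooden block. Then carry the two nested lids together, blue outer lid on dark grey inner lid, set them gently on the canister with the inner lid fully home in its mouth, and let go. Last, lift off the blue outer lid alone by its knob and finish while still holding it level, about 10 cm above the canister, leaving the inner lid undisturbed and the canister and other things where they stand.

Things in the scene. Friction and masses are not known exactly. Their poses are not given: they have to be found in the camera images.
- canister: White round food canister with a blue band, loose, about 0.9 kg, open at the top. Origin: centre of its underside. Body 92 mm across up to 66 mm high, a shoulder up to 80 mm, then an upright neck 52 mm outside and 46 mm inside up to the rim at 110 mm. Standing on the worktop; place and yaw vary.
- canister_rim (a point): Centre of the canister's mouth, at the height of the rim (110 mm above the canister's origin).
- paddle: Flat paddle, 90 g, hangs upright in the canister's mouth by its shoulders. Origin: middle of the shoulders' underside. x along its width, y through its thickness, z up the handle. Steel blade 36 (x) x 4 (y), to 60 mm below the origin; shoulder bar 66 x 4, 0 to 12 mm above it; dark wooden handle 24 (x) x 12 (y), 12 to 72 mm above it. Grip the handle across its thickness, from above.
- paddle_grip (a point): Point on the middle of the paddle's handle to grip, 47 mm above the paddle's origin.
- block: Light wooden block, fixed, 90 (x) x 60 (y) x 75 mm high. Origin: centre of its underside. One upright slot opens in the middle of its top, 42 mm long (along the block's x) and 8 mm wide (y), 68 mm deep, with a 3 mm chamfer. With the paddle fully in, its shoulders rest on the block's top. Place and yaw vary.
- block_slot (a point): Centre of the slot's mouth on the block's top, 75 mm above the worktop.
- inner_lid: Dark grey metal inner lid, round, loose, about 130 g, at first on the worktop with the outer lid on it. Origin: centre of its plug's underside. Dark plug 40 mm across (34 at the foot), 0 to 12 mm; flange 60 mm across, 12 to 22 mm (grip this from above to carry both lids, fingers straddling the outer lid); boss 38 mm across, 22 to 30 mm, inside the outer lid.
- inner_seat (a point): Centre of the underside of the inner lid's flange, 12 mm above the inner lid's origin. It lies on the canister's rim when the lid is home.
- inner_top (a point): Centre of the flange's upper face, 22 mm above the inner lid's origin; the outer lid's underside rests at this height.
- outer_lid: Blue outer lid, loose, about 80 g, resting loosely (2 mm play) on the inner lid. Origin: centre of the underside of its skirt. Cap 50 mm across, 0 to 13 mm high; light wooden knob on top, 22 mm across, 13 to 31 mm. The two lids together are 53 mm high. Nothing but its weight holds it on the inner lid.
- outer_knob (a point): Centre of the outer lid's knob, 22 mm above the outer lid's origin.
- salt_shaker: Salt shaker, 44 mm across, 90 mm high, a bystander. Origin: centre of its underside.
- garlic: Garlic bulb, 56 mm, a bystander. Origin: centre of its underside.
- tape_roll: Roll of tape lying flat, 104 mm across, 25 mm high, a bystander. Origin: centre of its underside.
- spice_jar: Small spice jar with a black cap, 41 mm across, 105 mm high, a bystander. Origin: centre of its underside.

How it is judged (in metres and radians):
On the way, in this order (a step that is already met when the one before it is completed fails the run):
1. the paddle is fully in the block's slot and let go (distance between paddle and block_slot below 0.01 m and angle between paddle's own z axis and vertical below 0.15 rad and contact force between the fingers and paddle below 0.2 N), for 0.2 s.
2. both lids, still nested, sit home on the canister, let go (distance between inner_seat and canister_rim below 0.008 m and angle between inner_lid's own z axis and vertical below 0.1 rad and angle between canister's own z axis and vertical below 0.05 rad and distance between outer_lid and inner_top below 0.006 m and contact force between the fingers and inner_lid below 0.2 N and contact force between the fingers and outer_lid below 0.2 N), for 0.2 s.
At the end, for the whole second after the job is handed in: Outer lid held still, within 0.25 rad of level, 50-200 mm over the canister's rim, within 50 mm of its axis; inner lid home (8 mm, 0.1 rad), paddle home (10 mm, 0.15 rad), canister upright, all three untouched by the robot (distance between inner_seat and canister_rim below 0.008 m and angle between inner_lid's own z axis and vertical below 0.1 rad and distance between paddle and block_slot below 0.01 m and angle between paddle's own z axis and vertical below 0.15 rad and angle between canister's own z axis and vertical below 0.05 rad and z of outer_lid in the frame of canister_rim between 0.05 and 0.2 m and horizontal distance between outer_lid and canister_rim below 0.05 m and angle between outer_lid's own z axis and vertical below 0.25 rad and linear speed of outer_lid below 0.03 m/s and contact force between the fingers and outer_lid above 1 N and contact force between each of inner_lid, canister, block, paddle and outer_lid below 0.1 N and contact force between the arm and inner_lid below 0.2 N and contact force between the arm and paddle below 0.2 N and contact force between the arm and canister below 0.2 N); the arm keeps its last pose, push and grip.
It fails at once if the outer lid leaves the inner lid (over 12 mm) while the inner lid is not home on the canister (over 10 mm off) (distance between outer_lid and inner_top above 0.012 m and distance between inner_seat and canister_rim above 0.01 m).
It fails at once if the inner lid is banged or pressed on the canister with over 40 N (contact force between inner_lid and canister above 40 N).
It fails at once if the canister is shoved over 40 mm or tipped over 0.25 rad (distance of canister from where it was at the start of the episode above 0.04 m or angle between canister's own z axis and vertical above 0.25 rad).
It fails at once if a bystander is moved over 30 mm, or the salt shaker or spice jar tipped over (distance of any of salt_shaker, garlic, tape_roll, spice_jar from where it was at the start of the episode above 0.03 m or angle between any of salt_shaker, spice_jar's own z axis and vertical above 0.4 rad).
It also fails if it takes over 61 s, if anything falls off the work surface, if the arm or the gripper's body presses on something with over 40 N, if the wrist force passes 120 N, or if a joint passes its speed limit or range.

## Working session

There is one attempt and no reset: what is moved stays moved. The work goes in short steps, Python scripts to look and compute and a tool call to move; the robot and the scene stay as the last step left them, time stands still between calls to the robot, and variables do not carry over. Pictures are saved under pics/ and viewed, at most 10 in all, crops included, and the job is handed in when it is done.

Besides the shell and the picture viewer there is one more tool, called after "Emit:" as name(argument=value, ...) on one line, values as JSON. jog_arm: Moves the arm, as the interface text tells. Its arguments: {"type":"object","properties":{"offset":{"type":"array"},"rotation":{"type":"array"},"gripper":{"type":"array"},"newtons":{"type":"number"}},"required":["offset","rotation","gripper"]}

```bash
mkdir -p pics; ls
python3 - <<'E'
from bench import *
import cv2,numpy as np
s=read_state()
print({k:(np.round(v,3).tolist() if not isinstance(v,(int,float)) else v) for k,v in s.items()})
import bench; print([n for n in dir(bench) if not n.startswith('_')])
try: print('grip_depth',grip_depth)
except Exception as e: print(e)
for c in('side','top'):
    d=camera(c); cv2.imwrite(f'pics/{c}0.png',d['pixels'][:,:,::-1])
    print(c,d['fx'],d['fy'],d['cx'],d['cy'],np.round(d['R'],4).tolist(),np.round(d['t'],1).tolist())
    for l in['canister','paddle','block','inner_lid','outer_lid','salt_shaker','garlic','tape_roll','spice_jar','canister_rim','paddle_grip','block_slot','outer_knob','inner_seat']:
        try:
            r=spot_in(l,c); print(l,[(round(x['score'],2),round(x['centre'][0]*640,1),round(x['centre'][1]*400,1)) for x in r[:2]])
        except Exception as e: print(l,e)
E
```

```text
pics
{'t': 0.0, 'joints': [68.264, 17.217, 87.181, -0.001, 75.669, -3.815], 'qvel': [0.021, -0.023, 0.011, -0.036, -0.038, -0.043], 'joint_torque': [-0.001, -54.348, -36.179, -0.0, 0.004, 0.0], 'tcp_pos': [169.151, 523.101, 230.703], 'tool_rot': [[-0.951, 0.308, -0.0], [0.308, 0.951, -0.001], [0.0, -0.001, -1.0]], 'force': [-0.577, 0.231, -0.138], 'moment': [-0.019, -0.063, 0.006], 'finger_force': 0.0, 'finger_gap': 85.07834195360473}
['IKError', 'camera', 'close_job', 'cut_out', 'grip_depth', 'read_state', 'spot_in']
grip_depth -18.700000000000003
side 494.31747169746086 494.31747169746086 320.2531416359136 206.82608155877028 [[0.9626, -0.2698, -0.0252], [-0.1543, -0.4692, -0.8695], [0.2228, 0.8409, -0.4932]] [-550.4, 186.7, 1016.3]
canister [(0.75, 345.4, 243.5)]
paddle [(0.58, 345.4, 207.9)]
block [(0.73, 270.5, 221.7)]
inner_lid [(0.67, 287.9, 305.8)]
outer_lid [(0.74, 289.2, 293.4)]
salt_shaker [(0.75, 327.5, 198.3)]
garlic [(0.83, 240.0, 263.6)]
tape_roll [(0.75, 365.8, 290.0)]
spice_jar [(0.62, 368.2, 203.4), (0.17, 346.5, 204.7)]
canister_rim [(0.95, 347.3, 243.0), (0.32, 327
[... 246 characters left out ...]
624 [[-0.0145, -0.9999, -0.0078], [-0.9805, 0.0157, -0.1959], [0.196, 0.0048, -0.9806]] [-22.8, 590.2, 1170.1]
canister [(0.67, 243.0, 187.7), (0.56, 323.1, 189.3)]
paddle [(0.62, 322.0, 178.5)]
block [(0.57, 261.8, 252.2)]
inner_lid [(0.66, 261.5, 252.2), (0.45, 370.0, 262.0)]
outer_lid [(0.73, 373.6, 253.9), (0.73, 318.6, 190.5)]
salt_shaker [(0.53, 241.9, 187.0)]
garlic [(0.94, 315.1, 281.8), (0.34, 371.5, 253.8)]
tape_roll [(0.74, 386.1, 172.7), (0.59, 317.3, 191.6)]
spice_jar [(0.57, 271.1, 150.9)]
canister_rim [(0.56, 319.3, 189.6), (0.5, 319.8, 180.1)]
paddle_grip [(0.4, 319.3, 181.9)]
block_slot [(0.85, 262.8, 248.3)]
outer_knob [(0.5, 373.2, 253.7)]
inner_seat [(0.67, 364.9, 263.6)]
```

Run:
```python
import cv2
t=cv2.imread('pics/top0.png')[125:305,215:455]; cv2.imwrite('pics/t1.png',cv2.resize(t,None,fx=3.3,fy=3.3,interpolation=cv2.INTER_CUBIC))
t=cv2.imread('pics/side0.png')[160:340,200:440]; cv2.imwrite('pics/s1.png',cv2.resize(t,None,fx=3.3,fy=3.3,interpolation=cv2.INTER_CUBIC))
```

```text
(no output)
```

View pics/t1.png

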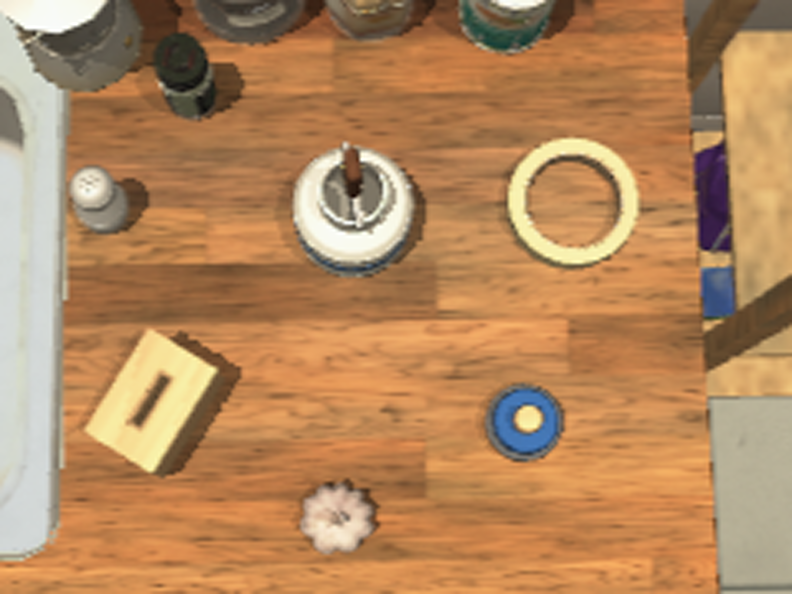

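View pics/s1.png

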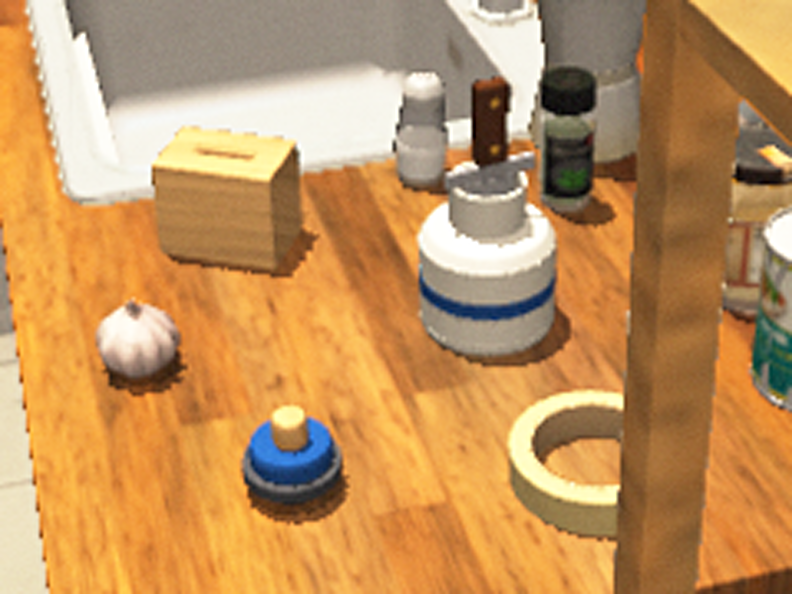

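```bash
cat > h.py <<'E'
from bench import *
import cv2,numpy as np
from scipy.optimize import minimize
S=8
def box(w,d,z0,z1): return np.array([[x,y,z] for x in(-w/2,w/2) for y in(-d/2,d/2) for z in(z0,z1)],float)
def cyl(d0,d1,z0,z1):
    a=np.linspace(0,2*np.pi,48,endpoint=False); c=np.c_[np.cos(a),np.sin(a)]
    return np.r_[np.c_[c*d0/2,0*a+z0],np.c_[c*d1/2,0*a+z1]]
PARTS={'canister':[cyl(92,92,0,66),cyl(92,52,66,80),cyl(52,52,80,110)],
'paddle':[box(66,4,0,12),box(24,12,12,72)],'block':[box(90,60,0,75)],
'lids':[cyl(60,60,12,22),cyl(50,50,22,35),cyl(22,22,35,53),cyl(34,40,0,12)],
'outer':[cyl(50,50,0,13),cyl(22,22,13,31)],
'salt_shaker':[cyl(44,44,0,90)],'spice_jar':[cyl(41,41,0,105)],'tape_roll':[cyl(104,104,0,25)],'garlic':[cyl(50,56,0,25),cyl(56,10,25,50)]}
def proj(c,P):
    Q=P@np.array(c['R']).T+np.array(c['t']); return np.c_[c['fx']*Q[:,0]/Q[:,2]+c['cx'],c['fy']*Q[:,1]/Q[:,2]+c['cy']]
def render(c,parts,p,win):
    u0,v0,u1,v1=win; im=np.zeros(((v1-v0)*S,(u1-u0)*S),np.uint8)
    yaw=p[3] if len(p)>3 else 0; R=np.array([[np.cos(yaw),-np.sin(yaw),0],[np.sin(yaw),np.cos(yaw),0],[0,0,1]])
    for P in parts:
        h=cv2.convexHull(((proj(c,P@R.T+np.array(p[:3]))-[u0,v0]+.5)*S*16).astype(np.int32))
        cv2.fillConvexPoly(im,h,255,shift=4)
    return cv2.resize(im,(u1-u0,v1-v0),interpolation=cv2.INTER_AREA)/255.
def fit(cams,masks,parts,p0,yaws=None,z=None,sc=8.):
    wins=[]
    for m in masks:
        ys,xs=np.nonzero(m); wins.append((max(xs.min()-20,0),max(ys.min()-20,0),min(xs.max()+20,640),min(ys.max()+20,400)))
    def f(p):
        q=[p[0],p[1],z]+([p[2]/30] if yaws is not None else [])
        return sum(((render(c,parts,q,w)-m[w[1]:w[3],w[0]:w[2]])**2).sum()/m.sum() for c,m,w in zip(cams,masks,wins))
    best=None
    for y in (yaws if yaws is not None else [None]):
        x0=np.array(list(p0)+([y*30] if y is not None else []))
        n=len(x0); sx=np.vstack([x0]+[x0+sc*np.eye(n)[i] for i in range(n)])
        r=minimize(f,x0,method='Nelder-Mead',options=dict(initial_simplex=sx,xatol=.05,fatol=1e-4))
        if best is None or r.fun<best.fun: best=r
    x=best.x.copy()
    if yaws is not None: x[2]=np.degrees(x[2]/30)
    return np.round(x,1),round(best.fun,3)
def ray(c,u,v,z):
    R=np.array(c['R']);o=-R.T@np.array(c['t']);d=R.T@np.array([(u-c['cx'])/c['fx'],(v-c['cy'])/c['fy'],1]); return (o+d*(z-o[2])/d[2])[:2]
E
python3 - <<'E'
from h import *
C={n:camera(n) for n in('side','top')}
G={'top':{'canister':(321,188),'paddle':(321,179),'block':(262,248),'inner_lid':(370,262),'outer_lid':(373,254),'garlic':(316,282),'tape_roll':(388,186),'salt_shaker':(243,187),'spice_jar':(271,149)},
'side':{'canister':(347,243),'paddle':(347,206),'block':(269,220),'inner_lid':(289,305),'outer_lid':(289,297),'garlic':(241,263),'tape_roll':(370,300),'salt_shaker':(327,198),'spice_jar':(371,203)}}
M={}
for c in C:
    for l,g in G[c].items():
        r=sorted(cut_out(l,c),key=lambda x:np.hypot(x['centre'][0]*640-g[0],x['centre'][1]*400-g[1]))
        if r: M[c,l]=r[0]['mask'].astype(float); print(c,l,round(r[0]['score'],2),np.round(np.array(r[0]['centre'])*[640,400],1),int(M[c,l].sum()))
for c in C:
    for a,b,n in(('canister','paddle','cp'),('inner_lid','outer_lid','lids')): M[c,n]=np.maximum(M[c,a],M[c,b])
np.savez('m.npz',**{f'{a}|{b}':v for (a,b),v in M.items()})
zz={'canister':0,'paddle':110,'block':0,'lids':0}
Y=np.radians(np.arange(0,180,30))
for l in['canister','block','lids','paddle','outer','garlic','tape_roll','salt_shaker','spice_jar']:
    for cs in(['side'],['top'],['side','top']):
        k={'outer':'outer_lid'}.get(l,l)
        if l=='tape_roll' and 'side' in cs: continue
        z={'paddle':110,'outer':22}.get(l,0)
        g=G[cs[-1]][{'lids':'outer_lid'}.get(k,k)]
        ms=[M[c,k] for c in cs]
        if l=='tape_roll':
            ms=[cv2.morphologyEx(ms[0],cv2.MORPH_CLOSE,np.ones((61,61)))]
        try: print(l,cs,fit([C[c] for c in cs],ms,PARTS[l],ray(C[cs[-1]],*g,{'paddle':140,'canister':90,'block':70}.get(l,20)),Y if l in('block','paddle') else None,z))
        except Exception as e: print(l,cs,e)
E
```

```text
side canister 0.65 [347.1 242.7] 1856
side paddle 0.87 [347.3 208.9] 487
side block 0.67 [268.5 221.1] 1611
side inner_lid 0.48 [285.6 305.5] 193
side outer_lid 0.9 [289.2 291.8] 471
side garlic 0.88 [243.6 263.5] 455
side tape_roll 0.92 [368.8 304.7] 872
side salt_shaker 0.69 [326.1 199.2] 474
side spice_jar 0.88 [368.1 203.4] 700
top canister 0.95 [322.1 191.8] 1123
top paddle 0.5 [319.3 176.9] 102
top block 0.79 [262.4 250.7] 1048
top outer_lid 0.89 [374.  251.5] 294
top garlic 0.71 [314.1 278.9] 364
top tape_roll 0.72 [391.1 172.5] 664
top salt_shaker 0.65 [242.9 185.8] 292
top spice_jar 0.87 [272.1 148.1] 379Traceback (most recent call last):
  File "<stdin>", line 11, in <module>
KeyError: ('top', 'inner_lid')
```

```bash
cat > d.py <<'E'
from h import *
import pickle
C={n:camera(n) for n in('side','top')}
G={'top':{'canister':(321,188),'paddle':(321,179),'block':(262,248),'outer_lid':(373,254)},
'side':{'canister':(347,243),'paddle':(347,206),'block':(269,220),'inner_lid':(289,305),'outer_lid':(289,297)}}
M={}
for c in C:
    for l,g in G[c].items():
        r=sorted(cut_out(l,c),key=lambda x:np.hypot(x['centre'][0]*640-g[0],x['centre'][1]*400-g[1]))
        if r: M[c,l]=r[0]['mask'].astype(float)
pickle.dump((C,M),open('m.pkl','wb'))
E
python3 d.py
cat > f.py <<'E'
from h import *
import pickle
C,M=pickle.load(open('m.pkl','rb'))
# overlay
for c in C:
    im=C[c]['pixels'][:,:,::-1].copy()
    for (cc,l),m in M.items():
        if cc==c: cv2.drawContours(im,cv2.findContours(m.astype(np.uint8),cv2.RETR_EXTERNAL,cv2.CHAIN_APPROX_NONE)[0],-1,(255,0,255),1)
    im=im[125:305,215:455] if c=='top' else im[160:340,200:440]
    cv2.imwrite(f'pics/m_{c}.png',cv2.resize(im,None,fx=1.65*1.0,fy=1.65,interpolation=cv2.INTER_NEAREST))
cv2.imwrite('pics/mm.png',np.hstack([cv2.imread('pics/m_top.png'),cv2.imread('pics/m_side.png')]))
# colour masks
def hsv(c): return cv2.cvtColor(C[c]['pixels'],cv2.COLOR_RGB2HSV)
Y=np.radians(np.arange(0,180,30))
P=PARTS
def go(n,parts,ms,p0,yaws,z):
    for cs in(['side'],['top'],['side','top']):
        try: print(n,cs,*fit([C[c] for c in cs],[ms[c] for c in cs],parts,p0,yaws,z))
        except Exception as e: print(n,cs,repr(e))
cp={c:np.maximum(M[c,'canister'],M[c,'paddle']) for c in C}
go('can',P['canister'],{c:M[c,'canister'] for c in C},ray(C['top'],321,188,90),None,0)
go('block',P['block'],{c:M[c,'block'] for c in C},ray(C['top'],262,250,70),Y,0)
go('outer',P['outer'],{c:M[c,'outer_lid'] for c in C},ray(C['top'],373,254,35),None,22)
go('paddle',P['paddle'],{c:M[c,'paddle'] for c in C},ray(C['top'],321,185,120),Y,110)
go('handle',[P['paddle'][1]],{c:M[c,'paddle'] for c in C},ray(C['top'],321,185,120),Y,110)
blue={}
for c in C:
    h=hsv(c); b=((h[...,0]>95)&(h[...,0]<125)&(h[...,1]>120)).astype(np.uint8)
    g=(373,254) if c=='top' else (289,297)
    w=np.zeros_like(b); w[g[1]-25:g[1]+25,g[0]-25:g[0]+25]=1
    blue[c]=(b&w).astype(float); blue[c]=cv2.morphologyEx(blue[c],cv2.MORPH_CLOSE,np.ones((11,11)))
go('cap(blue)',[P['outer'][0]],blue,ray(C['top'],373,254,35),None,22)
E
python3 f.py
```

```text
can ['side'] [625.2 -38.9] 0.161
can ['top'] [625.8 -43.2] 0.148
can ['side', 'top'] [624.5 -42.9] 0.326Traceback (most recent call last):
  File "f.py", line 22, in <module>
    go('block',P['block'],{c:M[c,'block'] for c in C},ray(C['top'],262,250,70),Y,0)
                             ~^^^^^^^^^^^
KeyError: ('side', 'block')
```

View pics/mm.png

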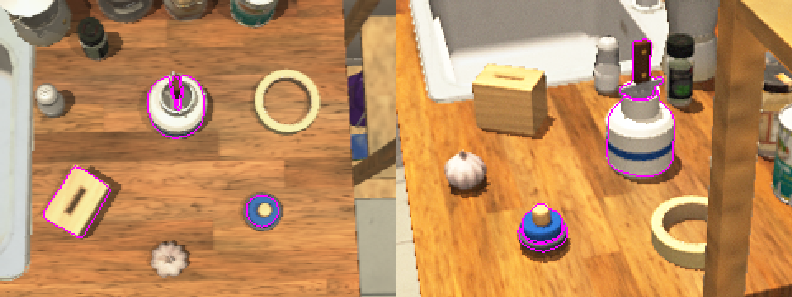

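```bash
python3 - <<'E'
s=open('f.py').read(); i=s.index('cp={c'); s=s[:i]+'''
def blob(c,m,roi,close=0):
    u0,v0,u1,v1=roi; w=np.zeros(m.shape,np.uint8); w[v0:v1,u0:u1]=m[v0:v1,u0:u1]
    if close: w=cv2.morphologyEx(w,cv2.MORPH_CLOSE,np.ones((close,close)))
    n,l,st,_=cv2.connectedComponentsWithStats(w); k=1+st[1:,4].argmax(); return (l==k).astype(float)
H={c:hsv(c).astype(int) for c in C}
def h(c,i): return H[c][...,i]
B={}
for c,roi in(('top',(345,228,400,280)),('side',(262,272,318,325))):
    B[c,'cap']=blob(c,((h(c,0)>95)&(h(c,0)<125)&(h(c,1)>110)),roi,11)
for c,roi in(('top',(300,160,350,215)),('side',(320,200,376,272))):
    white=((h(c,1)<70)&(h(c,2)>110))|((h(c,0)>95)&(h(c,0)<130)&(h(c,1)>60))
    B[c,'can']=blob(c,white,roi,9)
for c,roi in(('top',(310,160,330,190)),('side',(335,180,356,212))):
    B[c,'handle']=blob(c,((h(c,0)<20)|(h(c,0)>170))&(h(c,1)>90)&(h(c,2)<140),roi,3)
for c,roi in(('top',(250,234,275,262)),('side',(256,200,285,212))):
    g=C[c]['pixels'].mean(2); B[c,'slot']=blob(c,g<(105 if c=='top' else 135),roi)
for c,roi in(('top',(236,220,285,272)),('side',(244,196,294,245))):
    B[c,'top']=blob(c,(h(c,2)>190)&(h(c,1)<130)&(h(c,0)<30),roi,5)
tiles=[]
for c in C:
    im=C[c]['pixels'][:,:,::-1].copy(); sh=im.copy()
    for (cc,n),m in B.items():
        if cc==c: print(c,n,int(m.sum())); cv2.drawContours(im,cv2.findContours(m.astype(np.uint8),cv2.RETR_EXTERNAL,cv2.CHAIN_APPROX_NONE)[0],-1,(255,0,255),1)
    for (u,v) in ((320,185),(262,247),(373,254)) if c=='top' else ((347,220),(270,220),(289,297)):
        tiles.append(cv2.resize(im[v-42:v+42,u-42:u+42],None,fx=3.15,fy=3.15,interpolation=cv2.INTER_NEAREST))
cv2.imwrite('pics/b.png',np.vstack([np.hstack(tiles[:3]),np.hstack(tiles[3:])]))
T=lambda n:{c:B[c,n] for c in C}
go('can',P['canister'],T('can'),ray(C['top'],321,188,90),None,0)
go('cap',[P['outer'][0]],T('cap'),ray(C['top'],373,254,35),None,22)
go('handle',[P['paddle'][1]],T('handle'),ray(C['top'],321,180,140),Y,110)
go('slot',[box(44,10,75,75)],T('slot'),ray(C['top'],262,248,75),Y,0)
go('blocktop',[box(90,60,75,75)],T('top'),ray(C['top'],262,248,75),Y,0)
'''
s=s[:s.index("go('can'")]+s[s.index("\ndef blob"):] if 0 else s
s=s.replace("go('can',P['canister'],{c:M","0 and go('can',P['canister'],{c:M",1).replace("go('block',P['block'],{c:M[c,'block'] for c in C},ray(C['top'],262,250,70),Y,0)","")
open('f.py','w').write('\n'.join(l for l in s.split('\n') if not l.startswith("0 and") and not l.startswith("cp=")))
E
python3 f.py
```

```text
side cap 355
side can 2527
side handle 260
side slot 1
side top 782
top cap 294
top can 1115
top handle 71
top slot 64
top top 915
can ['side'] [624.6 -37.7] 0.225
can ['top'] [624.9 -43.9] 0.044
can ['side', 'top'] [624.5 -43.2] 0.304
cap ['side'] [ 458.8 -173. ] 0.308
cap ['top'] [ 460.2 -174.1] 0.066
cap ['side', 'top'] [ 459.3 -173.6] 0.387
handle ['side'] [625.  -40.9  42.3] 0.161
handle ['top'] [627.  -43.3   2.2] 0.208
handle ['side', 'top'] [625.4 -43.4 181.4] 0.51
slot ['side'] [462.3 116.2 -18.3] 29.431
slot ['top'] [4.704e+02 1.042e+02 4.000e-01] 2.001
slot ['side', 'top'] [461.6 116.3 -18.5] 31.396
blocktop ['side'] [472.5 112.9 -31.8] 0.378
blocktop ['top'] [475.7 108.9 -32.1] 0.012
blocktop ['side', 'top'] [475.7 109.2 147.9] 0.418
```

View pics/b.png

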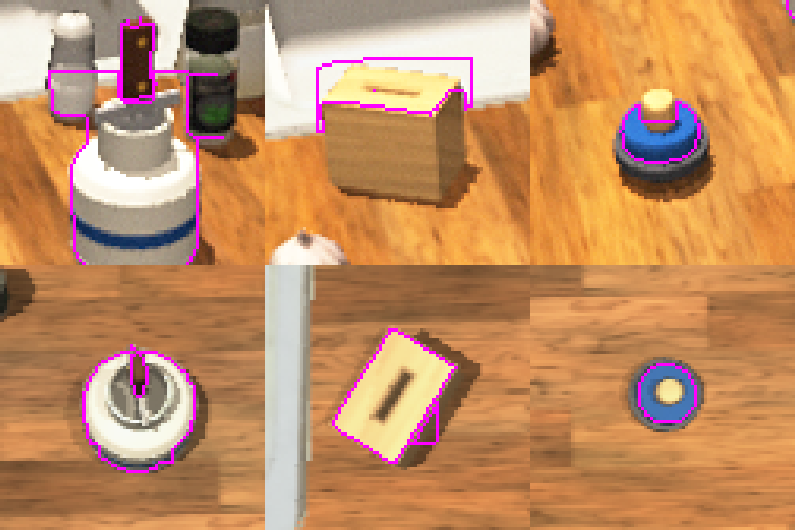

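Run:
```python
from h import *
import pickle
C,M=pickle.load(open('m.pkl','rb'))
a=C['top']['pixels'][158:208,298:348,::-1]; b=C['side']['pixels'][175:225,325:375,::-1]
cv2.imwrite('pics/p8.png',cv2.resize(np.hstack([a,b]),None,fx=8,fy=8,interpolation=cv2.INTER_CUBIC))
for e in((335.5,214.5),(362.7,207.9)): print(ray(C['side'],*e,116))
for e in((319.8,168.9),(324.4,193.2)): print(ray(C['top'],*e,116))
# canister body side: row-cropped fit ; block side fit
H=cv2.cvtColor(C['side']['pixels'],cv2.COLOR_RGB2HSV).astype(int)
m=((H[...,1]<70)&(H[...,2]>100))|((H[...,0]>95)&(H[...,0]<130)&(H[...,1]>60))
v0,v1,u0,u1=232,275,315,385
m=cv2.morphologyEx(m[v0:v1,u0:u1].astype(np.uint8),cv2.MORPH_CLOSE,np.ones((5,5))); m=cv2.morphologyEx(m,cv2.MORPH_OPEN,np.ones((5,5)))
f=lambda p:((render(C['side'],PARTS['canister'],[p[0],p[1],0],(u0,v0,u1,v1))-m)**2).sum()
r=minimize(f,[625,-42],method='Nelder-Mead',options=dict(initial_simplex=[[625,-42],[633,-42],[625,-34]])); print('can side',r.x,r.fun,m.sum())
m=((H[...,1]>75)&(H[...,0]<30)&(H[...,2]>175)&(H[...,1]<140))
v0,v1,u0,u1=194,222,242,296
m=m[v0:v1,u0:u1].astype(np.uint8);m=cv2.morphologyEx(m,cv2.MORPH_CLOSE,np.ones((5,5)));m=cv2.morphologyEx(m,cv2.MORPH_OPEN,np.ones((3,3)))
f=lambda p:((render(C['side'],[box(90,60,75,75)],[p[0],p[1],0,p[2]/30],(u0,v0,u1,v1))-m)**2).sum()
x=np.array([475,109,-.56*30]);r=minimize(f,x,method='Nelder-Mead',options=dict(initial_simplex=np.vstack([x,x+6*np.eye(3)]))); print('block side',r.x[:2],np.degrees(r.x[2]/30),r.fun,m.sum())
# cap side: blue+knob
s=C['side'];roi=np.zeros((400,640),bool);roi[270:325,262:318]=1
m=((H[...,0]>95)&(H[...,0]<125)&(H[...,1]>110)&roi).astype(np.uint8)
u0,v0,u1,v1=262,270,318,325;m=m[v0:v1,u0:u1]
f=lambda p:((np.clip(render(s,[PARTS['outer'][0]],[p[0],p[1],22],(u0,v0,u1,v1))-render(s,[PARTS['outer'][1]],[p[0],p[1],22],(u0,v0,u1,v1)),0,1)-m)**2).sum()
r=minimize(f,[460,-174],method='Nelder-Mead',options=dict(initial_simplex=[[460,-174],[466,-174],[460,-168]])); print('cap side',r.x,r.fun,m.sum())
```

```text
[595.17150264 -47.63309975]
[659.6325961  -39.00254277]
[656.67317937 -40.4546314 ]
[595.93637668 -50.59856593]
can side [624.17158607 -38.44988426] 14.431772395232603 1331
block side [473.30279622 108.58296661] -32.63265087169514 33.685690119184926 466
cap side [ 458.77460382 -172.14217154] 32.64370626682045 318
```

View pics/p8.png

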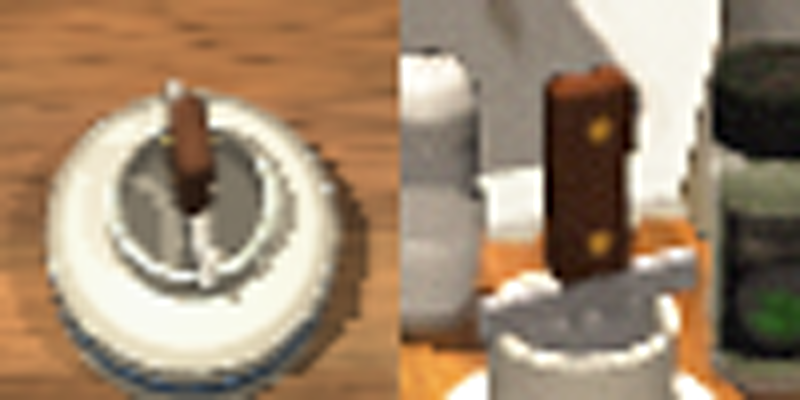

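Emit:
jog_arm(offset=[[-0.13, -0.09, 0], [-0.26, -0.17, 0], [-0.4, -0.26, 0], [-0.53, -0.35, 0], [-0.66, -0.43, 0], [-0.79, -0.52, 0], [-0.92, -0.6, 0], [-1, -0.65, 0]], rotation=[[0, 0, -0.11], [0, 0, -0.23], [0, 0, -0.35], [0, 0, -0.46], [0, 0, -0.58], [0, 0, -0.7], [0, 0, -0.8], [0, 0, -0.9]], gripper=[1, 1, 1, 1, 1, 1, 1, 1])

```text
t: 3.72
tcp_pos: [283.0, 383.0, 231.4]
tool_rot: [[-0.987, -0.16, 0.0], [-0.16, 0.987, 0.0], [-0.0, -0.0, -1.0]]
force: [-0.1, 0.3, -0.0]
finger_gap: 85.4
finger_force: 0.0
```

```bash
cat > plan.py <<'E'
import sys
from bench import *
import numpy as np
def plan(x,y,z,yaw):
    s=read_state(); R=np.array(s['tool_rot']); p=np.array(s['tcp_pos'])
    a=np.radians(yaw); ty=np.array([np.cos(a),np.sin(a),0]); tz=np.array([0,0,-1.]); Rt=np.c_[np.cross(ty,tz),ty,tz]
    from scipy.spatial.transform import Rotation as Ro
    rv=np.degrees(Ro.from_matrix(R.T@Rt).as_rotvec())
    d=R.T@(np.array([x,y,z])-p)
    print('t',round(s['t'],2),'tcp',np.round(p,1),'yaw',round(np.degrees(np.arctan2(R[1,1],R[0,1])),1),'F',np.round(s['force'],1),'gap',round(s['finger_gap'],1),round(s['finger_force'],1))
    print('off',np.round(d/150,3),'rot',np.round(rv/30,3))
if __name__=='__main__': plan(*map(float,sys.argv[1:]))
E
python3 plan.py 627 -44.5 230 99
python3 - <<'E'
from h import *; import pickle
C,M=pickle.load(open('m.pkl','rb'))
print(ray(C['side'],347.6,214.7,110),ray(C['top'],321.9,183.6,110))
for n in C: print(n,-np.array(C[n]['R']).T@np.array(C[n]['t']))
E
```

```text
t 3.72 tcp [283.  383.  231.4] yaw 99.2 F [-0.1  0.3 -0. ] gap 85.4 0.0
off [-1.809 -3.179  0.01 ] rot [-0.     0.001  0.006]
[622.56392426 -46.75960212] [621.22775624 -45.00067345]
side [ 332.19131326 -915.49444971  649.68922775]
top [ 349.05857608  -37.67088423 1262.77653117]
```

Emit:
jog_arm(offset=[[-0.07, -0.125, 0], [-0.14, -0.25, 0], [-0.21, -0.375, 0], [-0.28, -0.5, 0], [-0.35, -0.62, 0], [-0.42, -0.75, 0], [-0.49, -0.87, 0], [-0.56, -1, 0]], rotation=[[0, 0, 0], [0, 0, 0], [0, 0, 0], [0, 0, 0], [0, 0, 0], [0, 0, 0], [0, 0, 0], [0, 0, 0]], gripper=[1, 1, 1, 1, 1, 1, 1, 1])

```text
t: 4.38
tcp_pos: [389.1, 248.7, 231.4]
tool_rot: [[-0.987, -0.158, 0.0], [-0.158, 0.987, 0.0], [-0.0, 0.0, -1.0]]
force: [-0.0, 0.4, 0.7]
finger_gap: 85.9
finger_force: 0.0
```

Emit:
jog_arm(offset=[[-0.07, -0.125, 0], [-0.14, -0.25, 0], [-0.21, -0.375, 0], [-0.28, -0.5, 0], [-0.35, -0.62, 0], [-0.42, -0.75, 0], [-0.49, -0.87, 0], [-0.56, -1, 0]], rotation=[[0, 0, 0], [0, 0, 0], [0, 0, 0], [0, 0, 0], [0, 0, 0], [0, 0, 0], [0, 0, 0], [0, 0, 0]], gripper=[1, 1, 1, 1, 1, 1, 1, 1])

```text
t: 5.05
tcp_pos: [495.8, 113.8, 231.4]
tool_rot: [[-0.987, -0.158, 0.0], [-0.158, 0.987, 0.0], [-0.0, 0.0, -1.0]]
force: [0.3, 1.3, 0.5]
finger_gap: 85.1
finger_force: 0.0
```

Emit:
jog_arm(offset=[[-0.07, -0.125, 0], [-0.14, -0.25, 0], [-0.21, -0.375, 0], [-0.28, -0.5, 0], [-0.35, -0.62, 0], [-0.42, -0.75, 0], [-0.49, -0.87, 0], [-0.56, -1, 0]], rotation=[[0, 0, 0], [0, 0, 0], [0, 0, 0], [0, 0, 0], [0, 0, 0], [0, 0, 0], [0, 0, 0], [0, 0, 0]], gripper=[1, 1, 1, 1, 1, 1, 1, 1])

```text
t: 5.72
tcp_pos: [602.4, -21.0, 231.2]
tool_rot: [[-0.987, -0.158, -0.0], [-0.158, 0.987, 0.0], [0.0, 0.0, -1.0]]
force: [0.6, 0.2, 0.6]
finger_gap: 85.6
finger_force: 0.0
```

```bash
python3 plan.py 626.5 -44.5 138 99
```

```text
t 5.72 tcp [602.4 -21.  231.2] yaw 99.1 F [0.6 0.2 0.6] gap 85.6 0.0
off [-0.134 -0.18   0.622] rot [ 0.    -0.     0.003]
```

Emit:
jog_arm(offset=[[-0.07, -0.09, 0], [-0.134, -0.18, 0], [-0.134, -0.18, 0.12], [-0.134, -0.18, 0.25], [-0.134, -0.18, 0.38], [-0.134, -0.18, 0.5], [-0.134, -0.18, 0.62], [-0.134, -0.18, 0.62]], rotation=[[0, 0, 0], [0, 0, 0], [0, 0, 0], [0, 0, 0], [0, 0, 0], [0, 0, 0], [0, 0, 0], [0, 0, 0]], gripper=[1, 1, 1, 0.9, 0.8, 0.7, 0.6, 0.5])

```text
t: 6.38
tcp_pos: [624.5, -43.6, 134.6]
tool_rot: [[-0.987, -0.158, -0.006], [-0.158, 0.987, 0.001], [0.005, 0.002, -1.0]]
force: [0.0, 0.1, -0.2]
finger_gap: 42.9
finger_force: 0.0
```

```bash
python3 plan.py 626.5 -44.5 138 99
python3 - <<'E'
from h import *
a=camera('top')['pixels'][150:220,290:360,::-1]; b=camera('side')['pixels'][155:225,310:380,::-1]
cv2.imwrite('pics/g1.png',cv2.resize(np.hstack([a,b]),None,fx=5.7,fy=5.7,interpolation=cv2.INTER_CUBIC))
E
```

```text
t 6.38 tcp [624.5 -43.6 134.6] yaw 99.1 F [ 0.   0.1 -0.2] gap 42.9 0.0
off [-0.012 -0.008 -0.023] rot [ 0.003 -0.01   0.002]
```

View pics/g1.png

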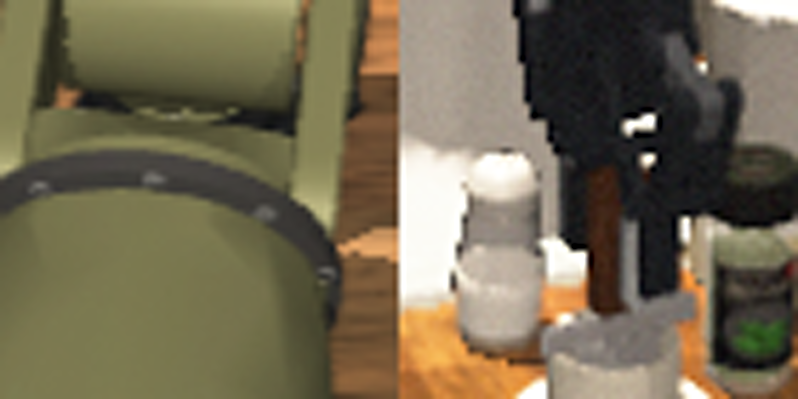

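Emit:
jog_arm(offset=[[-0.01, 0, 0], [-0.01, 0, 0], [-0.01, 0, 0], [-0.01, 0, 0], [-0.01, 0, 0], [-0.01, 0, 0], [-0.01, 0, 0], [-0.01, 0, 0]], rotation=[[0, 0, 0], [0, 0, 0], [0, 0, 0], [0, 0, 0], [0, 0, 0], [0, 0, 0], [0, 0, 0], [0, 0, 0]], gripper=[0.3, 0.2, 0.1, 0.1, 0, 0, 0, 0], newtons=40)

```text
t: 7.15
tcp_pos: [628.0, -43.7, 139.5]
tool_rot: [[-0.987, -0.158, 0.002], [-0.158, 0.987, -0.001], [-0.002, -0.001, -1.0]]
force: [0.1, -1.6, 6.8]
finger_gap: 11.8
finger_force: 43.6
```

```bash
python3 plan.py 626.5 -44.5 230 99
```

```text
t 7.15 tcp [628.  -43.7 139.5] yaw 99.1 F [ 0.1 -1.6  6.8] gap 11.8 43.6
off [ 0.009 -0.004 -0.603] rot [-0.002  0.004  0.003]
```

Emit:
jog_arm(offset=[[0, 0, -0.05], [0, 0, -0.12], [0, 0, -0.2], [0, 0, -0.28], [0, 0, -0.36], [0, 0, -0.44], [0, 0, -0.52], [0, 0, -0.58]], rotation=[[0, 0, 0], [0, 0, 0], [0, 0, 0], [0, 0, 0], [0, 0, 0], [0, 0, 0], [0, 0, 0], [0, 0, 0]], gripper=[0, 0, 0, 0, 0, 0, 0, 0])

```text
t: 7.82
tcp_pos: [627.6, -43.5, 227.2]
tool_rot: [[-0.987, -0.158, 0.001], [-0.158, 0.987, -0.0], [-0.001, -0.0, -1.0]]
force: [0.2, 0.0, -0.8]
finger_gap: 11.3
finger_force: 42.5
```

```bash
python3 plan.py 475.7 108.9 225 57.9
```

```text
t 7.82 tcp [627.6 -43.5 227.2] yaw 99.1 F [ 0.2  0.  -0.8] gap 11.3 42.5
off [0.84  1.163 0.013] rot [0.    0.003 1.373]
```

Emit:
jog_arm(offset=[[0.06, 0.09, 0], [0.14, 0.19, 0], [0.22, 0.3, 0], [0.3, 0.41, 0], [0.38, 0.52, 0], [0.46, 0.63, 0], [0.54, 0.74, 0], [0.6, 0.83, 0]], rotation=[[0, 0, 0.1], [0, 0, 0.22], [0, 0, 0.34], [0, 0, 0.46], [0, 0, 0.58], [0, 0, 0.7], [0, 0, 0.82], [0, 0, 0.93]], gripper=[0, 0, 0, 0, 0, 0, 0, 0])

```text
t: 8.48
tcp_pos: [517.9, 66.1, 225.8]
tool_rot: [[-0.946, 0.325, 0.0], [0.325, 0.946, 0.0], [-0.0, 0.0, -1.0]]
force: [0.1, -0.3, -1.6]
finger_gap: 11.2
finger_force: 42.6
```

```bash
python3 plan.py 475.7 108.9 190 57.9
```

```text
t 8.48 tcp [517.9  66.1 225.8] yaw 71.0 F [ 0.1 -0.3 -1.6] gap 11.2 42.6
off [0.359 0.178 0.239] rot [ 0.    -0.     0.437]
```

Emit:
jog_arm(offset=[[0.07, 0.03, 0.04], [0.16, 0.07, 0.1], [0.25, 0.12, 0.16], [0.33, 0.16, 0.22], [0.359, 0.178, 0.28], [0.359, 0.178, 0.3], [0.359, 0.178, 0.3], [0.359, 0.178, 0.3]], rotation=[[0, 0, 0.1], [0, 0, 0.2], [0, 0, 0.3], [0, 0, 0.4], [0, 0, 0.437], [0, 0, 0.437], [0, 0, 0.437], [0, 0, 0.437]], gripper=[0, 0, 0, 0, 0, 0, 0, 0])

```text
t: 9.15
tcp_pos: [477.0, 107.7, 180.8]
tool_rot: [[-0.849, 0.528, 0.0], [0.528, 0.849, -0.0], [-0.0, 0.0, -1.0]]
force: [0.9, -0.5, -0.7]
finger_gap: 12.1
finger_force: 42.6
```

```bash
python3 plan.py 475.7 108.9 180 57.9
python3 - <<'E'
from h import *
import pickle
A=camera('top');B=camera('side');pickle.dump((A,B),open('ins.pkl','wb'))
R=cv2.resize
a=A['pixels'][210:280,227:297,::-1]; b=B['pixels'][155:225,235:305,::-1]
cv2.imwrite('pics/g2.png',R(np.hstack([a,b]),None,fx=5.7,fy=5.7,interpolation=cv2.INTER_CUBIC))
# predicted side pixels of the slot mouth corners/block top, and paddle outline at expected pose
s=read_state();p=s['tcp_pos']
yaw=np.radians(-32.1);Q=np.array([[np.cos(yaw),-np.sin(yaw),0],[np.sin(yaw),np.cos(yaw),0],[0,0,1]])
for n,o in(('slot',[475.7,108.9,75]),('blade tip',[p[0],p[1],p[2]-89.5])):
    w=21 if n=='slot' else 18
    print(n,proj(B,np.array([[-w,0,0],[w,0,0]])@Q.T+o).round(1).tolist())
E
```

```text
t 9.15 tcp [477.  107.7 180.8] yaw 58.1 F [ 0.9 -0.5 -0.7] gap 12.1 42.6
off [0.012 0.003 0.006] rot [0.    0.001 0.007]
slot [[260.1, 204.5], [276.5, 206.6]]
blade tip [[261.3, 198.8], [275.5, 200.6]]
```

View pics/g2.png

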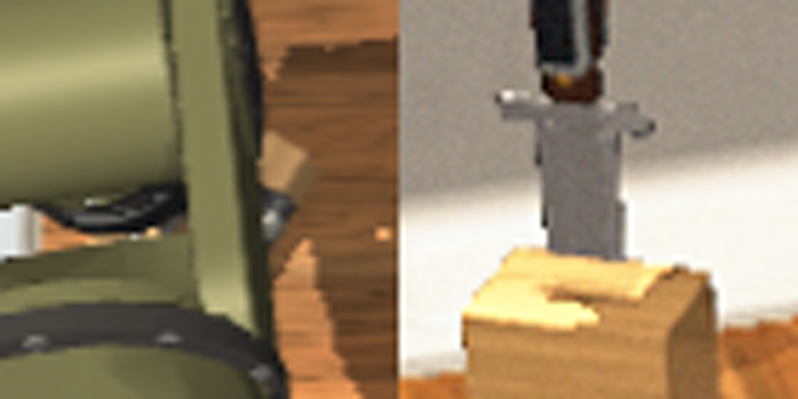

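Run:
```python
from h import *; import pickle
C,M=pickle.load(open('m.pkl','rb'))
for c,roi in(('top',(248,232,277,266)),('side',(255,201,283,213))):
    u0,v0,u1,v1=roi; g=C[c]['pixels'].mean(2)[v0:v1,u0:u1]
    w=np.clip(np.median(g)-15-g,0,None)
    m=(w>0).astype(np.uint8); n,l,st,_=cv2.connectedComponentsWithStats(m)
    # component nearest centre
    cc=[i for i in range(1,n) if st[i,4]>8]
    yy,xx=np.mgrid[v0:v1,u0:u1]
    for i in cc:
        k=w*(l==i); ce=np.array([(k*xx).sum(),(k*yy).sum()])/k.sum()
        d=np.c_[xx[l==i]-ce[0],yy[l==i]-ce[1]]; ev,V=np.linalg.eigh(np.cov(d.T,aweights=k[l==i])); a=V[:,1]
        e=[ce+a*t for t in(-6,6)]; W=[ray(C[c],*q,75) for q in e]; dd=W[1]-W[0]
        print(c,st[i,4],ce.round(1),ray(C[c],*ce,75).round(1),np.degrees(np.arctan2(dd[1],dd[0])).round(1),'len',np.round(np.sqrt(12*ev[1])*np.linalg.norm(dd)/12,1))
    if c=='side': print(g.round().astype(int))
print('proj',proj(C['side'],np.array([[475.7,108.9,75.]])))
```

```text
top 45 [250.  235.3] [501.9 133.7] 155.8 len 24.9
top 117 [260.1 246. ] [475.  108.7] 147.3 len 44.0
top 174 [271.6 257.8] [445.9  80.2] 155.2 len 47.4
top 28 [250.6 263.7] [432.4 131.4] 67.2 len 19.9
side 41 [267.2 206.2] [472.7 106.4] 148.0 len 42.7
side 16 [258.  211.9] [447.4  86.6] 157.9 len 23.0
[[224 225 223 224 222 222 222 222 221 222 221 221 220 220 218 217 216 216
  214 209 210 209 211 231 231 229 231 226]
 [221 222 223 222 221 222 224 223 222 222 221 218 221 220 218 220 218 217
  217 214 215 215 213 210 211 212 211 210]
 [215 215 216 215 210 206 210 213 215 218 217 219 217 217 219 215 218 214
  217 217 217 214 215 214 214 214 212 213]
 [215 216 215 213 202 199 199 203 205 204 207 206 206 208 212 211 214 215
  218 217 218 219 217 218 219 218 217 218]
 [215 218 214 200 187 163 163 164 167 186 194 199 208 208 208 211 209 209
  209 210 212 212 213 217 219 218 219 218]
 [218 218 218 211 204 180 156 131 136 148 134 141 148 155 168 169 173 188
  198 203 208 205 205 218 220 220 219 217]
 [221 222 222 220 222 218 215 212 214 211 205 186 184 183 161 137 137 150
  146 146 157 167 210 222 224 224 222 220]
 [224 222 224 223 224 222 225 226 225 225 225 221 219 220 217 212 213 212
  205 188 194 206 220 221 221 223 222 223]
 [226 225 225 226 226 224 225 222 225 224 225 225 226 224 224 226 227 226
  224 222 224 225 223 223 222 222 223 224]
 [219 228 228 229 228 228 225 223 224 226 224 226 227 225 225 224 224 225
  225 226 224 225 223 226 228 227 226 227]
 [166 185 193 197 201 213 218 220 225 227 226 225 225 225 223 224 222 223
  222 221 223 219 221 221 221 224 225 223]
 [109 120 126 133 133 156 164 169 180 183 196 204 212 220 218 222 227 229
  227 224 225 225 222 222 222 225 222 206]]
proj [[268.2659608  205.55259465]]
```

```bash
python3 plan.py 474.2 107.4 168 57.6
```

```text
t 9.25 tcp [477.1 107.6 180.9] yaw 58.1 F [-0.  -0.4 -0.5] gap 11.4 42.6
off [ 0.016 -0.011  0.086] rot [0.001 0.001 0.016]
```

Emit:
jog_arm(offset=[[0.016, -0.011, 0], [0.016, -0.011, 0.02], [0.016, -0.011, 0.04], [0.016, -0.011, 0.06], [0.016, -0.011, 0.08], [0.016, -0.011, 0.09], [0.016, -0.011, 0.1], [0.016, -0.011, 0.11]], rotation=[[0, 0, 0.016], [0, 0, 0.016], [0, 0, 0.016], [0, 0, 0.016], [0, 0, 0.016], [0, 0, 0.016], [0, 0, 0.016], [0, 0, 0.016]], gripper=[0, 0, 0, 0, 0, 0, 0, 0])

```text
t: 9.92
tcp_pos: [473.7, 107.8, 163.7]
tool_rot: [[-0.844, 0.536, 0.0], [0.536, 0.844, 0.0], [-0.0, 0.0, -1.0]]
force: [-0.0, 0.3, -1.2]
finger_gap: 11.4
finger_force: 42.6
```

```bash
python3 plan.py 474.2 107.4 158 57.6
python3 - <<'E'
from h import *
B=camera('side')
b=B['pixels'][155:225,235:305,::-1]
cv2.imwrite('pics/g3.png',cv2.resize(b,None,fx=7,fy=7,interpolation=cv2.INTER_CUBIC))
E
```

```text
t 9.92 tcp [473.7 107.8 163.7] yaw 57.6 F [-0.   0.3 -1.2] gap 11.4 42.6
off [-0.004 -0.001  0.038] rot [ 0.  0. -0.]
```

View pics/g3.png

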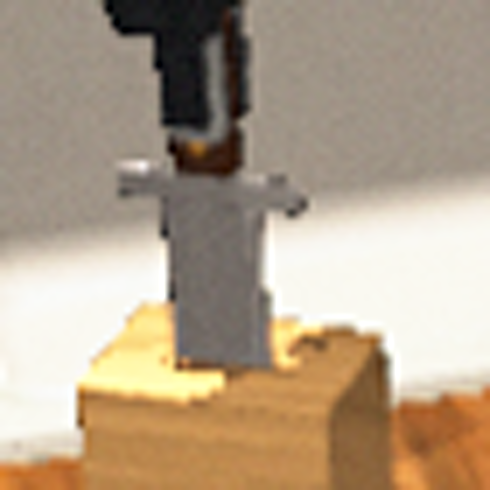

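Emit:
jog_arm(offset=[[0, 0, 0.015], [0, 0, 0.03], [0, 0, 0.045], [0, 0, 0.06], [0, 0, 0.075], [0, 0, 0.09], [0, 0, 0.1], [0, 0, 0.1]], rotation=[[0, 0, 0], [0, 0, 0], [0, 0, 0], [0, 0, 0], [0, 0, 0], [0, 0, 0], [0, 0, 0], [0, 0, 0]], gripper=[0, 0, 0, 0, 0, 0, 0, 0])

```text
t: 10.63
tcp_pos: [473.6, 107.8, 148.4]
tool_rot: [[-0.844, 0.536, -0.0], [0.536, 0.844, 0.0], [0.0, -0.0, -1.0]]
force: [2.2, 1.9, -2.3]
finger_gap: 11.7
finger_force: 42.2
```

Emit:
jog_arm(offset=[[0, 0.005, 0.02], [0, 0.007, 0.06], [0, 0.007, 0.1], [0, 0.007, 0.14], [0, 0.007, 0.18], [0, 0.007, 0.22], [0, 0.007, 0.25], [0, 0.007, 0.27]], rotation=[[0, 0, 0], [0, 0, 0], [0, 0, 0], [0, 0, 0], [0, 0, 0], [0, 0, 0], [0, 0, 0], [0, 0, 0]], gripper=[0, 0, 0, 0, 0, 0, 0, 0])

```text
t: 11.3
tcp_pos: [474.0, 108.6, 107.5]
tool_rot: [[-0.844, 0.536, -0.001], [0.536, 0.844, -0.0], [0.001, -0.001, -1.0]]
force: [-0.0, 0.1, -1.5]
finger_gap: 11.5
finger_force: 42.6
```

Nearly no force; go the rest and feel for the shoulders.

Emit:
jog_arm(offset=[[0, 0, 0.01], [0, 0, 0.015], [0, 0, 0.02], [0, 0, 0.025], [0, 0, 0.025], [0, 0, 0.025], [0, 0, 0.025], [0, 0, 0.025]], rotation=[[0, 0, 0], [0, 0, 0], [0, 0, 0], [0, 0, 0], [0, 0, 0], [0, 0, 0], [0, 0, 0], [0, 0, 0]], gripper=[0, 0, 0, 0, 0, 0, 0.1, 0.2])

```text
t: 11.97
tcp_pos: [474.2, 108.7, 104.6]
tool_rot: [[-0.844, 0.536, 0.0], [0.536, 0.844, 0.0], [-0.0, 0.0, -1.0]]
force: [0.9, -0.3, -1.0]
finger_gap: 17.0
finger_force: 0.0
```

Emit:
jog_arm(offset=[[0, 0, 0], [0, 0, 0], [0, 0, 0], [0, 0, -0.05], [0, 0, -0.15], [0, 0, -0.3], [0, 0, -0.45], [0, 0, -0.6]], rotation=[[0, 0, 0], [0, 0, 0], [0, 0, 0], [0, 0, 0], [0, 0, 0], [0, 0, 0], [0, 0, 0], [0, 0, 0]], gripper=[0.6, 0.7, 0.8, 0.8, 0.8, 0.8, 0.8, 0.8])

```text
t: 12.63
tcp_pos: [474.0, 108.7, 196.1]
tool_rot: [[-0.844, 0.536, 0.0], [0.536, 0.844, -0.0], [-0.0, -0.0, -1.0]]
force: [0.6, -0.1, -0.4]
finger_gap: 68.2
finger_force: 0.0
```

```bash
python3 plan.py 459.5 -173.5 190 57.6
python3 - <<'E'
from h import *
B=camera('side')
b=B['pixels'][155:225,235:305,::-1]
cv2.imwrite('pics/g4.png',cv2.resize(b,None,fx=6,fy=6,interpolation=cv2.INTER_CUBIC))
E
```

```text
t 12.63 tcp [474.  108.7 196.1] yaw 57.6 F [ 0.6 -0.1 -0.4] gap 68.2 0.0
off [-0.927 -1.64   0.041] rot [-0.  0. -0.]
```

View pics/g4.png

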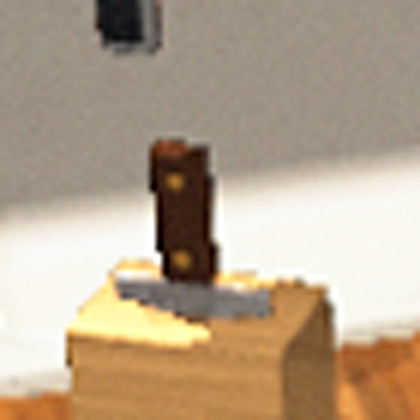

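Emit:
jog_arm(offset=[[-0.06, -0.1, 0], [-0.12, -0.22, 0], [-0.19, -0.34, 0], [-0.26, -0.46, 0], [-0.33, -0.58, 0], [-0.4, -0.7, 0], [-0.47, -0.82, 0], [-0.53, -0.94, 0]], rotation=[[0, 0, 0], [0, 0, 0], [0, 0, 0], [0, 0, 0], [0, 0, 0], [0, 0, 0], [0, 0, 0], [0, 0, 0]], gripper=[1, 1, 1, 1, 1, 1, 1, 1])

```text
t: 13.35
tcp_pos: [465.6, -54.1, 195.0]
tool_rot: [[-0.844, 0.536, 0.0], [0.536, 0.844, -0.0], [-0.0, 0.0, -1.0]]
force: [0.6, -0.1, -0.4]
finger_gap: 85.3
finger_force: 0.0
```

Emit:
jog_arm(offset=[[-0.07, -0.12, 0], [-0.14, -0.24, 0], [-0.21, -0.36, 0.05], [-0.28, -0.48, 0.15], [-0.34, -0.59, 0.25], [-0.38, -0.67, 0.35], [-0.4, -0.7, 0.45], [-0.4, -0.7, 0.5]], rotation=[[0, 0, 0], [0, 0, 0], [0, 0, 0], [0, 0, 0], [0, 0, 0], [0, 0, 0], [0, 0, 0], [0, 0, 0]], gripper=[1, 1, 1, 1, 1, 1, 1, 1])

```text
t: 14.02
tcp_pos: [459.5, -174.6, 118.3]
tool_rot: [[-0.843, 0.537, -0.001], [0.537, 0.843, 0.001], [0.002, -0.0, -1.0]]
force: [-0.0, 0.1, -0.5]
finger_gap: 85.3
finger_force: 0.0
```

```bash
python3 plan.py 459.8 -173.8 60 57.6
python3 - <<'E'
from h import *
B=camera('side'); A=camera('top')
b=B['pixels'][240:330,240:340,::-1];a=A['pixels'][215:305,320:420,::-1]
cv2.imwrite('pics/g5.png',cv2.resize(np.hstack([a,b]),None,fx=4,fy=4,interpolation=cv2.INTER_CUBIC))
E
```

```text
t 14.02 tcp [ 459.5 -174.6  118.3] yaw 57.5 F [-0.   0.1 -0.5] gap 85.3 0.0
off [0.    0.006 0.389] rot [-0.001 -0.003 -0.003]
```

View pics/g5.png

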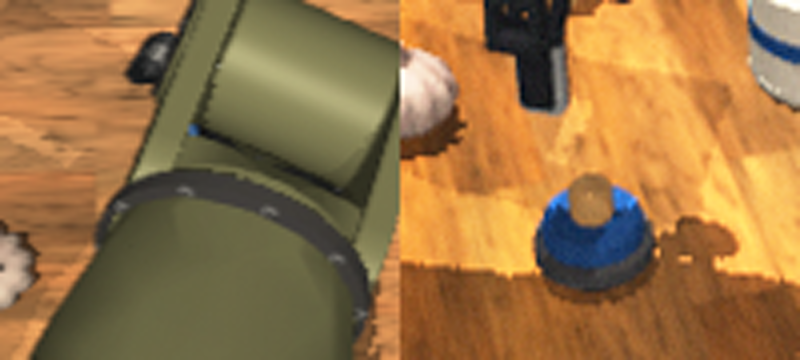

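Emit:
jog_arm(offset=[[0, 0.005, 0.08], [0, 0.005, 0.2], [0, 0.005, 0.32], [0, 0.005, 0.44], [0, 0.005, 0.55], [0, 0.005, 0.64], [0, 0.005, 0.71], [0, 0.005, 0.74]], rotation=[[0, 0, 0], [0, 0, 0], [0, 0, 0], [0, 0, 0], [0, 0, 0], [0, 0, 0], [0, 0, 0], [0, 0, 0]], gripper=[1, 1, 1, 1, 1, 1, 1, 1])

```text
t: 14.78
tcp_pos: [460.6, -172.7, 8.1]
tool_rot: [[-0.845, 0.535, -0.0], [0.535, 0.845, 0.0], [0.0, -0.0, -1.0]]
force: [0.3, -0.0, 0.0]
finger_gap: 85.7
finger_force: 0.0
```

```bash
python3 plan.py 459.8 -173.8 3 57.6
python3 - <<'E'
from h import *
for c in('side','top'):
    for l in('outer_lid','inner_lid','outer_knob'):
        print(c,l,[(round(x['score'],2),np.round(np.array(x['centre'])*[640,400],1).tolist()) for x in spot_in(l,c)[:2]])
E
```

```text
t 14.78 tcp [ 460.6 -172.7    8.1] yaw 57.6 F [ 0.3 -0.   0. ] gap 85.7 0.0
off [ 0.001 -0.009  0.034] rot [-0.    -0.001  0.001]
side outer_lid [(0.62, [289.0, 292.5])]
side inner_lid [(0.73, [369.3, 205.1]), (0.64, [287.4, 303.1])]
side outer_knob [(0.62, [289.2, 305.8]), (0.59, [289.2, 294.9])]
top outer_lid []
top inner_lid []
top outer_knob [(0.35, [315.5, 281.2])]
```

Emit:
jog_arm(offset=[[0, -0.006, 0.015], [0, -0.006, 0.03], [0, -0.006, 0.034], [0, -0.006, 0.034], [0, -0.006, 0.034], [0, -0.006, 0.034], [0, -0.006, 0.034], [0, -0.006, 0.034]], rotation=[[0, 0, 0], [0, 0, 0], [0, 0, 0], [0, 0, 0], [0, 0, 0], [0, 0, 0], [0, 0, 0], [0, 0, 0]], gripper=[0.95, 0.9, 0.85, 0.8, 0.77, 0.74, 0.71, 0.68], newtons=35)

```text
t: 15.75
tcp_pos: [460.3, -173.8, 3.9]
tool_rot: [[-0.844, 0.536, 0.0], [0.536, 0.844, 0.0], [-0.0, 0.0, -1.0]]
force: [-1.5, 3.3, 7.0]
finger_gap: 58.6
finger_force: 23.3
```

Emit:
jog_arm(offset=[[0, 0, 0], [0, 0, 0], [0, 0, 0], [0, 0, 0], [0, 0, 0], [0, 0, 0], [0, 0, 0], [0, 0, 0]], rotation=[[0, 0, 0], [0, 0, 0], [0, 0, 0], [0, 0, 0], [0, 0, 0], [0, 0, 0], [0, 0, 0], [0, 0, 0]], gripper=[0.65, 0.62, 0.6, 0.58, 0.58, 0.58, 0.58, 0.58])

```text
t: 16.42
tcp_pos: [460.3, -173.8, 4.0]
tool_rot: [[-0.844, 0.536, 0.001], [0.536, 0.844, -0.0], [-0.001, 0.0, -1.0]]
force: [-1.7, 2.8, 9.3]
finger_gap: 57.6
finger_force: 35.4
```

Emit:
jog_arm(offset=[[0, 0, -0.01], [0, 0, -0.03], [0, 0, -0.06], [0, 0, -0.1], [0, 0, -0.14], [0, 0, -0.17], [0, 0, -0.19], [0, 0, -0.2]], rotation=[[0, 0, 0], [0, 0, 0], [0, 0, 0], [0, 0, 0], [0, 0, 0], [0, 0, 0], [0, 0, 0], [0, 0, 0]], gripper=[0.56, 0.56, 0.56, 0.56, 0.56, 0.56, 0.56, 0.56])

```text
t: 17.08
tcp_pos: [460.2, -174.0, 34.1]
tool_rot: [[-0.844, 0.536, 0.001], [0.536, 0.844, -0.0], [-0.001, 0.0, -1.0]]
force: [-0.9, 0.3, -1.4]
finger_gap: 57.8
finger_force: 37.8
```

```bash
cat > lid.py <<'E'
from h import *
import sys
# blue pixels of the outer lid in the side view: centroid, against prediction
def blue(tag):
    B=camera('side'); H=cv2.cvtColor(B['pixels'],cv2.COLOR_RGB2HSV).astype(int)
    m=((H[...,0]>95)&(H[...,0]<125)&(H[...,1]>110)).astype(np.uint8)
    n,l,st,ce=cv2.connectedComponentsWithStats(m)
    for i in np.argsort(-st[1:,4])[:3]+1: print(tag,'blue blob',st[i].tolist(),ce[i].round(1))
    cv2.imwrite(f'pics/{tag}.png',B['pixels'][:,:,::-1])
    return B,m,l
if __name__=='__main__':
    B,m,l=blue(sys.argv[1]); s=read_state(); p=np.array(s['tcp_pos'])
    for l_ in('inner_lid','outer_lid'):
        print(l_,[(round(x['score'],2),np.round(np.array(x['centre'])*[640,400],1).tolist()) for x in cut_out(l_,'side')[:2]])
    for z in (0,): print('pred cap centre',proj(B,np.array([[p[0],p[1],p[2]-4+22+6.5],[p[0],p[1],p[2]-4+49.]])).round(1).tolist())
E
python3 lid.py l1; python3 plan.py 624.5 -44 180 57.6
python3 - <<'E'
from h import *
im=cv2.imread('pics/side0.png')[:,:,::-1]; H=cv2.cvtColor(np.ascontiguousarray(im),cv2.COLOR_RGB2HSV).astype(int)
m=((H[...,0]>95)&(H[...,0]<125)&(H[...,1]>110)).astype(np.uint8)
n,l,st,ce=cv2.connectedComponentsWithStats(m)
for i in np.argsort(-st[1:,4])[:3]+1: print('init blue',st[i].tolist(),ce[i].round(1))
E
```

```text
l1 blue blob [287, 274, 13, 21, 160] [293.5 285.4]
l1 blue blob [327, 244, 40, 13, 136] [346.9 252.5]
l1 blue blob [596, 364, 16, 19, 110] [603.6 373.3]
inner_lid [(0.57, [295.7, 292.5])]
outer_lid [(0.62, [294.7, 283.8])]
pred cap centre [[287.8, 283.5], [287.2, 274.9]]
t 17.23 tcp [ 460.  -173.9   33.4] yaw 57.6 F [ 0.3  0.3 -1.7] gap 57.6 37.8
off [-0.462  1.319 -0.977] rot [-0.  0. -0.]
init blue [275, 287, 26, 20, 319] [287.8 298. ]
init blue [327, 244, 40, 13, 137] [346.8 252.4]
init blue [596, 364, 16, 19, 110] [603.7 373.4]
```

Run:
```python
from h import *; import pickle
C,M=pickle.load(open('m.pkl','rb'))
print(proj(C['side'],np.array([[624.5,-44,z] for z in(35.,105,110)])).round(2).tolist())
c=C['top'];m=None
H=cv2.cvtColor(c['pixels'],cv2.COLOR_RGB2HSV).astype(int)
# silhouette rows widths of white neck in side image
H=cv2.cvtColor(C['side']['pixels'],cv2.COLOR_RGB2HSV).astype(int)
for v in(221,223,240,245,250,255): 
    r=np.nonzero(((H[v,315:385,1]<70)|((H[v,315:385,0]>95)&(H[v,315:385,0]<130))))[0]+315; print(v,r.min(),r.max())
```

```text
[[347.96, 242.98], [348.04, 215.94], [348.05, 213.94]]
221 336 375
223 332 362
240 327 366
245 327 367
250 328 367
255 328 367
```

Emit:
jog_arm(offset=[[0, 0, -0.04], [0, 0, -0.12], [-0.01, 0.03, -0.24], [-0.03, 0.08, -0.38], [-0.06, 0.17, -0.52], [-0.1, 0.28, -0.65], [-0.14, 0.4, -0.75], [-0.18, 0.52, -0.82]], rotation=[[0, 0, 0], [0, 0, 0], [0, 0, 0], [0, 0, 0], [0, 0, 0], [0, 0, 0], [0, 0, 0], [0, 0, 0]], gripper=[0.56, 0.56, 0.56, 0.56, 0.56, 0.56, 0.56, 0.56])

```text
t: 17.9
tcp_pos: [525.4, -122.1, 158.5]
tool_rot: [[-0.844, 0.536, 0.002], [0.536, 0.844, -0.001], [-0.002, 0.0, -1.0]]
force: [-0.4, 0.1, -1.3]
finger_gap: 57.7
finger_force: 38.0
```

```bash
python3 plan.py 624.5 -44 150 57.6
```

```text
t 17.9 tcp [ 525.4 -122.1  158.5] yaw 57.6 F [-0.4  0.1 -1.3] gap 57.7 38.0
off [-0.278  0.794  0.057] rot [ 0.001  0.003 -0.001]
```

Emit:
jog_arm(offset=[[-0.04, 0.12, 0], [-0.08, 0.24, 0], [-0.13, 0.37, 0], [-0.175, 0.5, 0], [-0.22, 0.62, 0], [-0.25, 0.71, 0], [-0.27, 0.77, 0], [-0.278, 0.794, 0]], rotation=[[0, 0, 0], [0, 0, 0], [0, 0, 0], [0, 0, 0], [0, 0, 0], [0, 0, 0], [0, 0, 0], [0, 0, 0]], gripper=[0.56, 0.56, 0.56, 0.56, 0.56, 0.56, 0.56, 0.56])

```text
t: 18.57
tcp_pos: [624.1, -43.5, 156.2]
tool_rot: [[-0.845, 0.535, -0.0], [0.535, 0.845, 0.0], [0.0, -0.0, -1.0]]
force: [-0.8, 0.1, -1.7]
finger_gap: 57.5
finger_force: 38.0
```

Emit:
jog_arm(offset=[[0, 0, 0.02], [0, 0, 0.05], [0, 0, 0.08], [0, 0, 0.11], [0, 0, 0.14], [0, 0, 0.16], [0, 0, 0.18], [0, 0, 0.19]], rotation=[[0, 0, 0], [0, 0, 0], [0, 0, 0], [0, 0, 0], [0, 0, 0], [0, 0, 0], [0, 0, 0], [0, 0, 0]], gripper=[0.56, 0.56, 0.56, 0.56, 0.56, 0.56, 0.56, 0.56])

```text
t: 19.23
tcp_pos: [623.5, -44.4, 127.4]
tool_rot: [[-0.844, 0.536, -0.001], [0.536, 0.844, 0.0], [0.0, -0.0, -1.0]]
force: [0.5, 0.1, -2.1]
finger_gap: 57.8
finger_force: 38.0
```

```bash
python3 plan.py 624.5 -44 114 57.6; python3 lid.py l2
python3 - <<'E'
from h import *
B=camera('side'); im=B['pixels']
s=read_state();p=np.array(s['tcp_pos']);print('canister rim', [(round(x['score'],2),np.round(np.array(x['centre'])*[640,400],1).tolist()) for x in spot_in('canister_rim','side')[:2]])
H=cv2.cvtColor(im,cv2.COLOR_RGB2HSV).astype(int)
for v in range(205,232,2): print(v,' '.join(f'{a}/{b}' for a,b in zip(H[v,328:372:2,1],H[v,328:372:2,2])))
E
```

```text
t 19.23 tcp [623.5 -44.4 127.4] yaw 57.6 F [ 0.5  0.1 -2.1] gap 57.8 38.0
off [-0.004  0.006  0.089] rot [-0.    -0.001 -0.001]
l2 blue blob [327, 244, 40, 13, 136] [346.9 252.5]
l2 blue blob [596, 364, 16, 19, 110] [603.6 373.3]
l2 blue blob [609, 381, 14, 16, 100] [616.7 387. ]
inner_lid [(0.46, [353.4, 205.5])]
outer_lid []
pred cap centre [[347.7, 197.0], [347.7, 188.4]]
canister rim [(0.59, [349.0, 241.4])]
205 38/216 38/200 37/193 13/39 9/54 10/80 47/27 56/32 18/28 28/54 27/125 151/76 55/79 7/69 21/72 29/52 133/98 183/230 47/142 51/40 66/89 74/72
207 38/201 42/199 39/184 63/137 28/46 17/77 41/25 23/33 58/35 0/44 34/127 10/50 16/65 5/54 11/45 48/58 174/188 177/235 50/127 51/25 31/49 63/65
209 40/193 34/188 39/175 105/173 173/223 105/133 47/27 34/30 23/33 12/43 12/124 22/47 13/57 48/58 159/130 193/178 182/177 170/208 43/132 60/17 47/38 45/57
211 43/192 36/184 34/172 105/133 143/184 32/255 16/31 28/18 23/22 6/45 23/123 10/25 44/29 51/146 66/158 159/186 179/185 165/196 45/130 89/23 45/62 89/69
213 34/188 34/187 50/144 106/94 75/181 47/141 42/147 34/148 31/125 20/115 33/141 52/152 4
[... 807 characters left out ...]
/188 46/181 48/169 55/148 45/136 103/151 186/203 168/199 82/122 83/136
225 192/222 9/255 0/255 0/255 58/149 48/159 51/161 48/165 51/169 48/175 45/171 51/191 51/186 50/179 53/163 55/148 54/161 42/207 74/202 189/223 180/207 180/88
227 72/243 0/255 1/255 0/255 41/238 50/167 52/157 50/168 54/169 54/171 53/169 52/193 45/181 46/179 51/166 55/157 46/220 47/215 48/211 99/181 181/230 179/225
229 4/255 0/255 0/255 14/253 47/219 53/163 52/162 49/165 51/170 53/170 49/172 53/191 48/187 48/169 53/170 45/216 48/221 45/219 45/214 50/179 180/225 184/229
231 9/254 1/255 51/219 47/219 48/225 52/157 48/158 53/167 52/171 50/170 50/172 51/189 53/189 49/213 45/223 44/224 46/223 45/220 46/220 49/189 141/203 177/229
```

Emit:
jog_arm(offset=[[-0.004, 0.006, 0.02], [-0.004, 0.006, 0.04], [-0.004, 0.006, 0.06], [-0.004, 0.006, 0.075], [-0.004, 0.006, 0.09], [-0.004, 0.006, 0.105], [-0.004, 0.006, 0.115], [-0.004, 0.006, 0.12]], rotation=[[0, 0, 0], [0, 0, 0], [0, 0, 0], [0, 0, 0], [0, 0, 0], [0, 0, 0], [0, 0, 0], [0, 0, 0]], gripper=[0.56, 0.56, 0.56, 0.56, 0.56, 0.56, 0.56, 0.56])

```text
t: 20.15
tcp_pos: [624.6, -43.9, 109.6]
tool_rot: [[-0.844, 0.536, -0.0], [0.536, 0.844, 0.0], [0.0, -0.0, -1.0]]
force: [-0.5, -0.5, -2.0]
finger_gap: 57.9
finger_force: 38.0
```

Free entry into the mouth (no contact at 4 mm depth). Continue slowly.

Emit:
jog_arm(offset=[[0, 0, 0.005], [0, 0, 0.01], [0, 0, 0.015], [0, 0, 0.02], [0, 0, 0.025], [0, 0, 0.03], [0, 0, 0.035], [0, 0, 0.038]], rotation=[[0, 0, 0], [0, 0, 0], [0, 0, 0], [0, 0, 0], [0, 0, 0], [0, 0, 0], [0, 0, 0], [0, 0, 0]], gripper=[0.56, 0.56, 0.56, 0.56, 0.56, 0.56, 0.56, 0.56])

```text
t: 20.82
tcp_pos: [624.6, -43.9, 104.1]
tool_rot: [[-0.844, 0.536, -0.0], [0.536, 0.844, 0.0], [0.0, -0.0, -1.0]]
force: [-0.3, 0.4, -1.8]
finger_gap: 58.0
finger_force: 38.0
```

Emit:
jog_arm(offset=[[0, 0, 0.002], [0, 0, 0.004], [0, 0, 0.006], [0, 0, 0.008], [0, 0, 0.01], [0, 0, 0.011], [0, 0, 0.012], [0, 0, 0.012]], rotation=[[0, 0, 0], [0, 0, 0], [0, 0, 0], [0, 0, 0], [0, 0, 0], [0, 0, 0], [0, 0, 0], [0, 0, 0]], gripper=[0.56, 0.56, 0.56, 0.56, 0.56, 0.56, 0.56, 0.56])

```text
t: 21.48
tcp_pos: [624.6, -43.9, 102.4]
tool_rot: [[-0.844, 0.536, -0.0], [0.536, 0.844, -0.0], [0.0, -0.0, -1.0]]
force: [0.4, 1.1, -1.8]
finger_gap: 57.6
finger_force: 38.0
```

Emit:
jog_arm(offset=[[0, 0, 0.001], [0, 0, 0.003], [0, 0, 0.005], [0, 0, 0.006], [0, 0, 0.007], [0, 0, 0.007], [0, 0, 0.007], [0, 0, 0.007]], rotation=[[0, 0, 0], [0, 0, 0], [0, 0, 0], [0, 0, 0], [0, 0, 0], [0, 0, 0], [0, 0, 0], [0, 0, 0]], gripper=[0.56, 0.56, 0.56, 0.56, 0.56, 0.56, 0.56, 0.56])

```text
t: 22.15
tcp_pos: [624.7, -43.9, 102.1]
tool_rot: [[-0.844, 0.536, 0.001], [0.536, 0.844, -0.0], [-0.001, 0.0, -1.0]]
force: [-4.6, 0.3, 6.3]
finger_gap: 58.0
finger_force: 38.7
```

Emit:
jog_arm(offset=[[0, 0, 0], [0, 0, 0], [0, 0, 0], [0, 0, 0], [0, 0, 0], [0, 0, 0], [0, 0, 0], [0, 0, 0]], rotation=[[0, 0, 0], [0, 0, 0], [0, 0, 0], [0, 0, 0], [0, 0, 0], [0, 0, 0], [0, 0, 0], [0, 0, 0]], gripper=[0.68, 0.72, 0.76, 0.8, 0.85, 0.9, 0.95, 1])

```text
t: 22.82
tcp_pos: [624.6, -43.9, 101.3]
tool_rot: [[-0.844, 0.536, -0.0], [0.536, 0.844, -0.0], [0.0, -0.0, -1.0]]
force: [1.1, 0.2, -0.2]
finger_gap: 85.5
finger_force: 0.0
```

```bash
python3 plan.py 624.5 -44 125 57.6; python3 lid.py l3
```

```text
t 22.82 tcp [624.6 -43.9 101.3] yaw 57.6 F [ 1.1  0.2 -0.2] gap 85.5 0.0
off [ 0.001 -0.001 -0.158] rot [-0. -0. -0.]
l3 blue blob [327, 244, 41, 13, 140] [347.2 252.3]
l3 blue blob [596, 364, 16, 19, 108] [603.7 373.4]
l3 blue blob [349, 201, 10, 15, 106] [353.6 208.9]
inner_lid [(0.5, [268.7, 217.5])]
outer_lid [(0.57, [353.6, 207.5])]
pred cap centre [[348.1, 207.5], [348.1, 199.1]]
```

Emit:
jog_arm(offset=[[0, 0, -0.03], [0, 0, -0.07], [0, 0, -0.12], [0, 0, -0.17], [0, 0, -0.21], [0, 0, -0.23], [0, 0, -0.235], [0, 0, -0.235]], rotation=[[0, 0, 0], [0, 0, 0], [0, 0, 0], [0, 0, 0], [0, 0, 0], [0, 0, 0], [0, 0, 0], [0, 0, 0]], gripper=[1, 1, 1, 1, 1, 1, 1, 1])

```text
t: 23.63
tcp_pos: [624.7, -43.9, 136.8]
tool_rot: [[-0.844, 0.536, 0.0], [0.536, 0.844, -0.0], [-0.0, 0.0, -1.0]]
force: [-0.5, -0.6, -0.3]
finger_gap: 85.3
finger_force: 0.0
```

```bash
python3 plan.py 624.6 -43.9 136.5 57.6; python3 lid.py l4
python3 - <<'E'
from h import *
B=camera('side'); print('home lid pred blue cap/knob',proj(B,np.array([[624.6,-43.9,126.5],[624.6,-43.9,142],[624.6,-43.9,115]])).round(1).tolist())
for l in('outer_knob','inner_seat','canister'): print(l,[(round(x['score'],2),np.round(np.array(x['centre'])*[640,400],1).tolist()) for x in spot_in(l,'side')[:2]])
E
```

```text
t 23.63 tcp [624.7 -43.9 136.8] yaw 57.6 F [-0.5 -0.6 -0.3] gap 85.3 0.0
off [ 0.    -0.     0.002] rot [ 0.     0.001 -0.   ]
l4 blue blob [336, 202, 23, 14, 175] [348.8 210.3]
l4 blue blob [327, 244, 40, 13, 136] [346.9 252.5]
l4 blue blob [596, 364, 16, 19, 110] [603.6 373.3]
inner_lid [(0.73, [347.4, 216.9])]
outer_lid [(0.49, [348.9, 207.3])]
pred cap centre [[348.1, 193.0], [348.1, 184.3]]
home lid pred blue cap/knob [[348.1, 207.2], [348.1, 200.9], [348.1, 211.9]]
outer_knob [(0.72, [353.2, 207.7])]
inner_seat [(0.48, [353.2, 215.9])]
canister [(0.94, [347.1, 246.0])]
```

Emit:
jog_arm(offset=[[0, 0, 0], [0, 0, 0], [0, 0, 0], [0, 0, 0], [0, 0, 0], [0, 0, 0], [0, 0, 0], [0, 0, 0]], rotation=[[0, 0, 0], [0, 0, 0], [0, 0, 0], [0, 0, 0], [0, 0, 0], [0, 0, 0], [0, 0, 0], [0, 0, 0]], gripper=[0.85, 0.7, 0.6, 0.5, 0.45, 0.4, 0.36, 0.32], newtons=25)

```text
t: 24.65
tcp_pos: [624.6, -43.9, 136.6]
tool_rot: [[-0.844, 0.536, -0.0], [0.536, 0.844, -0.0], [0.0, -0.0, -1.0]]
force: [-0.7, -0.2, -0.2]
finger_gap: 27.2
finger_force: 0.0
```

Emit:
jog_arm(offset=[[0, 0, 0], [0, 0, 0], [0, 0, 0], [0, 0, 0], [0, 0, 0], [0, 0, 0], [0, 0, 0], [0, 0, 0]], rotation=[[0, 0, 0], [0, 0, 0], [0, 0, 0], [0, 0, 0], [0, 0, 0], [0, 0, 0], [0, 0, 0], [0, 0, 0]], gripper=[0.3, 0.28, 0.26, 0.24, 0.22, 0.2, 0.15, 0.1])

```text
t: 25.32
tcp_pos: [624.7, -43.9, 136.8]
tool_rot: [[-0.844, 0.536, 0.0], [0.536, 0.844, -0.0], [-0.0, 0.0, -1.0]]
force: [-2.1, 0.1, 2.0]
finger_gap: 20.2
finger_force: 24.5
```

Emit:
jog_arm(offset=[[0, 0, -0.01], [0, 0, -0.02], [0, 0, -0.035], [0, 0, -0.05], [0, 0, -0.07], [0, 0, -0.1], [0, 0, -0.13], [0, 0, -0.15]], rotation=[[0, 0, 0], [0, 0, 0], [0, 0, 0], [0, 0, 0], [0, 0, 0], [0, 0, 0], [0, 0, 0], [0, 0, 0]], gripper=[0.1, 0.1, 0.1, 0.1, 0.1, 0.1, 0.1, 0.1])

```text
t: 25.98
tcp_pos: [624.8, -43.9, 160.0]
tool_rot: [[-0.844, 0.536, 0.001], [0.536, 0.844, -0.0], [-0.001, 0.0, -1.0]]
force: [0.1, 0.1, -1.1]
finger_gap: 20.2
finger_force: 24.5
```

Emit:
jog_arm(offset=[[0, 0, -0.04], [0, 0, -0.1], [0, 0, -0.18], [0, 0, -0.26], [0, 0, -0.34], [0, 0, -0.4], [0, 0, -0.44], [0, 0, -0.45]], rotation=[[0, 0, 0], [0, 0, 0], [0, 0, 0], [0, 0, 0], [0, 0, 0], [0, 0, 0], [0, 0, 0], [0, 0, 0]], gripper=[0.1, 0.1, 0.1, 0.1, 0.1, 0.1, 0.1, 0.1])

```text
t: 26.65
tcp_pos: [624.9, -44.0, 228.1]
tool_rot: [[-0.844, 0.536, 0.002], [0.536, 0.844, -0.0], [-0.002, 0.001, -1.0]]
force: [-0.0, -0.4, -0.7]
finger_gap: 20.2
finger_force: 24.5
```

Emit:
jog_arm(offset=[[0, 0, 0], [0, 0, 0], [0, 0, 0], [0, 0, 0], [0, 0, 0], [0, 0, 0], [0, 0, 0], [0, 0, 0]], rotation=[[0, 0, 0], [0, 0, 0], [0, 0, 0], [0, 0, 0], [0, 0, 0], [0, 0, 0], [0, 0, 0], [0, 0, 0]], gripper=[0.1, 0.1, 0.1, 0.1, 0.1, 0.1, 0.1, 0.1])

```text
t: 27.32
tcp_pos: [624.6, -43.9, 226.6]
tool_rot: [[-0.844, 0.536, -0.0], [0.536, 0.844, 0.0], [0.0, 0.0, -1.0]]
force: [0.6, -0.1, 0.1]
finger_gap: 20.4
finger_force: 24.5
```

```bash
python3 plan.py 624.6 -43.9 227 57.6
python3 - <<'E'
from h import *
B=camera('side'); H=cv2.cvtColor(B['pixels'],cv2.COLOR_RGB2HSV).astype(int)
m=((H[...,0]>95)&(H[...,0]<125)&(H[...,1]>110)).astype(np.uint8)
n,l,st,ce=cv2.connectedComponentsWithStats(m)
for i in np.argsort(-st[1:,4])[:3]+1: print(st[i].tolist(),ce[i].round(1))
i=[i for i in range(1,n) if st[i,4]>60 and 320<ce[i][0]<375 and ce[i][1]<200]
for k in i:
    lo=[(u,int(np.nonzero(l[:,u]==k)[0].max())) for u in range(st[k,0],st[k,0]+st[k,2],2) if (l[:,u]==k).any()]; print('lower edge',lo)
print('pred cap',proj(B,np.array([[624.6,-43.9,z] for z in(210,223.)])).round(1).tolist(), 'boss pred',proj(B,np.array([[624.6,-43.9,z] for z in(110,120,128.)])).round(1).tolist())
for a in('inner_lid','outer_lid','paddle','canister'): print(a,[(round(x['score'],2),np.round(np.array(x['centre'])*[640,400],1).tolist()) for x in cut_out(a,'side')[:2]])
dark=(H[...,2]<110)&(H[...,1]<90)
for v in range(198,224,2): r=np.nonzero(dark[v,325:372])[0]+325; print(v,(r.min(),r.max(),len(r)) if len(r) else None)
E
```

```text
t 27.32 tcp [624.6 -43.9 226.6] yaw 57.6 F [ 0.6 -0.1  0.1] gap 20.4 24.5
off [ 0.    -0.    -0.003] rot [ 0. -0. -0.]
[336, 163, 23, 15, 213] [347.1 171.2]
[327, 244, 40, 13, 136] [346.9 252.5]
[596, 364, 16, 19, 109] [603.5 373.3]
lower edge [(336, 173), (338, 175), (340, 176), (342, 176), (344, 176), (346, 177), (348, 177), (350, 176), (352, 176), (354, 176), (356, 175), (358, 173)]
pred cap [[348.2, 171.9], [348.2, 166.1]] boss pred [[348.1, 213.9], [348.1, 209.9], [348.1, 206.6]]
inner_lid [(0.76, [346.9, 211.9]), (0.66, [327.7, 198.3])]
outer_lid [(0.51, [348.3, 169.6])]
paddle [(0.65, [265.6, 198.1])]
canister [(0.94, [346.2, 244.9]), (0.26, [349.3, 170.7])]
198 (np.int64(334), np.int64(334), 1)
200 (np.int64(365), np.int64(366), 2)
202 (np.int64(365), np.int64(371), 6)
204 (np.int64(365), np.int64(371), 7)
206 (np.int64(346), np.int64(371), 17)
208 (np.int64(339), np.int64(371), 25)
210 (np.int64(339), np.int64(371), 29)
212 (np.int64(334), np.int64(369), 27)
214 (np.int64(334), np.int64(368), 31)
216 (np.int64(335), np.int64(369), 30)
218 (np.int64(336), np.int64(371), 30)
220 (np.int64(340), np.int64(371), 20)
222 None
```

```bash
python3 -c "
from bench import *
print(close_job())"
```

```text
the job is handed in; nothing more can be done
None
```

The job is handed in with no verdict returned: by the last camera and force checks the paddle is in the slot, the inner lid is home on the canister, and the blue outer lid is held level about 10 cm above it (27 s of the 61 s used).

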